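Set the plate clamp open on the microscope stage

ROBOT

A 7-joint arm with a two-finger parallel gripper is mounted at the origin on the work surface. World frame = base frame: x ahead of the robot, y to its left, z up, the work surface at z = 0. Lengths are in m, angles in rad, forces in N, time in s.
With the tool pointing down it reaches from about 0.35 to 0.775 m from the base axis. Payload 3.1 kg.
Tool frame: the origin (TCP) lies at the very end of the fingers, on their centre line; the grasp point (between the pads) lies 19 mm behind it; z points along the fingers, y is the line along which they close (so a half turn about z gives the same grasp; the last joint's range is limited). The gripper opens to 85 mm and grips with 20 to 120 N. Pads are 22 mm wide; open, the fingers measure 114 mm over their backs; the gripper's body (76 mm by 85 mm) begins 54 mm behind the grasp point. The pads swing forward as they close: fully open they stand 13 mm farther back than shut.
Start: joints at [1.211, 0.311, 0.014, 1.512, -0.004, 1.319, -0.027], TCP at [0.172, -0.522, 0.231] pointing down, gripper open.
Joint ranges: [-2.7, 2.7], [-0.3, 1.91], [-1.27, 1.3], [0.12, 2.57], [-1.44, 4.58], [0.2, 2.03], [-3.05, 3.05]. Speed limits (rad/s): [2.79, 2.79, 3.14, 3.14, 3.14, 3.14, 3.14].

INTERFACE

Orientations are given as a rotation vector (axis times angle).
In Python, from station import env gives the robot as it stands. The module is installed in compiled form; this text tells all that it offers. Calls block until the motion is done:
- env.movep(position, orientation): joint-space move of the TCP to a pose.
- env.line_to(position, feed=0.15, attitude=None): straight line of the TCP; attitude=None keeps the orientation; feed is the mean speed in m/s.
- env.goto_joints(angles): joint-space move.
- env.gripper_to(opening, force=None): finger opening in m; force is the grip in N (None keeps the last); returns when the fingers have stopped.
- env.sleep(seconds).
- env.solve_ik(position, orientation): joint angles nearest the present ones, or None.
- env.grab_frame(name): name is "scene" or "top" or "wrist"; returns a dict with "color" (420x560x3 uint8, blue, green, red), "fovy" (degrees; the focal length in pixels is half the picture's height over the tangent of half this angle, whatever the lens; pixels are square), "cx", "cy" (the principal point, pixels), "R" (3x3) and "t" (3): a world point X has camera coordinates R X + t; the wrist camera has in their place "mount" (4x4, takes a point from camera to tool coordinates, whose origin is the TCP and whose axes are the flange's). Camera axes: x right, y down, z forward; pixel columns grow to the right and rows downward; lengths in m; the calibration is good to about 2 mm. A picture is of the moment at which its call begins: read the wrist's pose just before it. There is no depth.
A pose or a line that the arm cannot do raises env.PlanningError and nothing moves.
- env.close_job(): hands the job in; it is judged then, once.
Readings, each from a call of its own:
- env.read_t(): time.
- env.read_joints(): joint angles.
- env.read_joint_velocities(): joint speeds.
- env.read_joint_torque(): joint torques, N m.
- env.read_position(): TCP position.
- env.read_tool_rot(): TCP orientation.
- env.read_ft_force(): force on the tool from outside, world axes, zero at the start.
- env.read_moment(): the same for the moment, N m.
- env.read_finger_gap(): finger opening in m.
- env.read_finger_force(): force on a finger pad.
Only numpy, scipy, OpenCV 4.12 (cv2) and the standard library are available. Lean on these libraries where they do the work, as an engineer would, in place of code of your own. Each camera call takes 0.05 s, during which the arm holds its last target. There are 200 camera calls.

TASK

Open the spring clamp of the well-plate holder on the microscope stage, ready for the next plate: with a fingertip push its red thumb tab back until the slide meets the stop pin, then let go, so that the slide springs back and stays latched half open on its catch. Push without forcing it, grasp nothing, and leave the dish, the ring, the flask and the bottle where they are.

Things in the scene. Friction and masses are not known exactly. Their poses are not given: they have to be found in the camera images.
- scope: Cream inverted microscope, fixed. Origin on the bench under the optical axis; +y points to its rear tower (200 mm wide, y 110 to 310, 178 high), z up. Base 220 x 500 mm, 70 high (y -190 to 310). Black flat stage, top 190 mm above the bench, x -130 to 210, y -125 to 125. Its illumination column is taken off and lies on the bench to the robot's left, so the space over the stage is free.
- holder: Aluminium well-plate holder, fixed on the stage. Origin at the centre of its opening, on the stage top; +x is the way the clamp opens, z up. Frame 160 x 110 mm, 10 high, opening 129 x 87 mm. At its +x end a tongue (x 79 to 168, y -24 to 30 mm, 10 high) carries the slide between two guide rails (top at z 19 mm). All but the tab (top z 43 mm) is lower than z 25 mm.
- travel (a joint): Travel of the clamp slide along the holder's +x, m: 0 = sprung closed (start), 0.020 = latched half open, 0.040 = at the stop pin. The spring pushes back with 4 N at 0, 11 N at 0.040; the catch adds up to 3 N between 0.003 and 0.020. Let go below 0.020 it springs closed; let go beyond 0.021 it springs back to 0.020 and stays.
- clamp: The sprung clamp slide with its red upright thumb tab. Tab: 10 mm (x) x 22 mm (y) x 27 mm high, from 16 to 43 mm above the stage. Origin at the centre of the tab's underside, at x = 64 mm + travel, y = 0 in the holder's frame, same axes as the holder. It is pushed along +x on its ribbed -x face.
- tab_face (a point): Point on the middle of the tab's ribbed -x face, 34 mm above the stage (9 mm below the tab's top); axes as the holder.
- catch_pin (a joint): Spring plunger of the catch, m: 0 = pin fully in (at start and again when the slide is latched), 0.006 while it rides over the slide's tooth. It sits at x = 112 mm on the holder's +y side, black housing up to 24.5 mm above the stage, black pull knob at y 42 to 53 mm; it works by itself.
- dish: Small closed culture dish, 40 mm across, 13 mm high, pale clear plastic, loose on the stage beside the holder. Origin at the centre of its underside.
- insert_ring: Brass adapter ring, 50 mm outside, 20 mm hole, 6 mm high, loose on the stage on the other side of the holder. Origin at the centre of its underside.
- flask: Culture flask lying flat on the bench, pinkish, 155 x 85 x 36 mm with blue screw cap at its -x end. Origin on its underside. Loose.
- oil_bottle: Amber bottle with black cap, 29 mm across, 68 mm high, standing on the bench. Origin at the centre of its underside. Loose.
- jaw (a point): Middle of the front edge of the slide's black jaw pad, at its top, 17 mm above the stage. The pad is 40 mm wide (y) and lies in front of the tab: x 50 to 58 mm in the holder's frame at travel 0. The steel slide behind it is 24 mm wide, top 16 mm above the stage.
- stop_pin (a point): Top of the steel stop pin, 7 mm thick, 24 mm above the stage, fixed on the holder at x = 156.5 mm, y = 0. The slide's end meets it at travel 0.040.

How it is judged:
On the way, in this order (a step that is already met when the one before it is completed fails the run):
1. a finger pushes the slide until it is at the stop pin (travel over 35 mm) (value of joint travel above 0.035 m and contact force between the fingers and clamp above 1 N), for 0.05 s.
2. the slide is let go and has come back onto the catch (value of joint travel between 0.0175 and 0.0225 m and value of joint catch_pin below 0.002 m and contact force between the fingers and clamp below 0.3 N), for 0.2 s.
At the end, for the whole second after the job is handed in: The clamp slide is at rest, latched half open (travel 20 mm, within 2.5 mm) with the catch pin in (within 2 mm), and nothing touches it; dish and ring are within 15 mm, flask and bottle within 20 mm of where they were (value of joint travel between 0.0175 and 0.0225 m and value of joint catch_pin below 0.002 m and velocity of joint travel between -0.01 and 0.01 m/s and distance of each of dish, insert_ring from where it was at the start of the episode below 0.015 m and distance of each of flask, oil_bottle from where it was at the start of the episode below 0.02 m).
It fails at once if the slide is forced, or its tab pinched between the fingers (over 40 N in all) (contact force between the fingers and clamp above 40 N).
It fails at once if the dish or the ring is moved or lifted (over 15 mm) (distance of any of dish, insert_ring from where it was at the start of the episode above 0.015 m).
It fails at once if the flask or the bottle is moved or lifted (over 20 mm) (distance of any of flask, oil_bottle from where it was at the start of the episode above 0.02 m).
It also fails if it takes over 38 s, if anything falls off the work surface, if the arm or the gripper's body presses on something with over 40 N, if the wrist force passes 120 N, or if a joint passes its speed limit or range.

## Working session

There is one attempt and no reset: what is moved stays moved. The work goes in short steps, each a Python script; the robot and the scene stay as the last script left them, time stands still between calls to the robot, and variables do not carry over. Pictures are saved under pics/ and viewed, at most 10 in all, crops included, and the job is handed in when it is done.

```bash
mkdir -p pics
python3 - <<'E'
from station import env
import cv2,pickle,numpy as np
for n in ("scene","top","wrist"):
    p=env.read_position();r=env.read_tool_rot()
    f=env.grab_frame(n);f["p"]=p;f["r"]=r
    pickle.dump(f,open(n+".pkl","wb"));cv2.imwrite(f"pics/{n}0.png",f["color"])
    print(n,{k:v for k,v in f.items() if k!="color"})
print(env.read_t())
E
```

```text
scene {'fovy': 48.203855137970145, 'cx': 283.31770096264427, 'cy': 215.19240879857438, 'R': array([[ 0.82280035,  0.56801565,  0.01891585],
       [ 0.43423558, -0.60684342, -0.66571805],
       [-0.36665931,  0.55596698, -0.74596358]]), 't': array([-0.30777715, -0.2161481 ,  1.32626746]), 'p': array([ 0.1716534 , -0.52175037,  0.23020273]), 'r': array([-3.09966208e+00, -4.96954406e-01,  7.82394146e-04])}
top {'fovy': 47.16236829183742, 'cx': 283.76828965281766, 'cy': 211.10421160164418, 'R': array([[-0.02279165, -0.99967131, -0.01173963],
       [-0.99847628,  0.02335156, -0.04999831],
       [ 0.05025601,  0.01058219, -0.9986803 ]]), 't': array([-0.1277836 ,  0.48703852,  1.26196536]), 'p': array([ 0.17164073, -0.52178424,  0.23023572]), 'r': array([-3.09979433e+00, -4.96765366e-01,  7.13993203e-04])}
wrist {'fovy': 66.83157848699406, 'cx': 278.3151151370355, 'cy': 212.3656932508115, 'mount': array([[ 5.16550708e-04, -9.46236737e-01, -3.23474528e-01,
         8.33912590e-02],
       [ 9.99998699e-01,  9.83025010e-04, -1.27869216e-03,
         5.65781834e-04],
       [ 1.52792904e-03, -3.23473447e-01,  9.46236014e-01,
        -1.42177668e-01],
       [ 0.00000000e+00,  0.00000000e+00,  0.00000000e+00,
         1.00000000e+00]]), 'p': array([ 0.17164818, -0.52185353,  0.23030618]), 'r': array([-3.09994175e+00, -4.96915479e-01,  7.49576553e-04])}
0.15
```

View pics/top0.png

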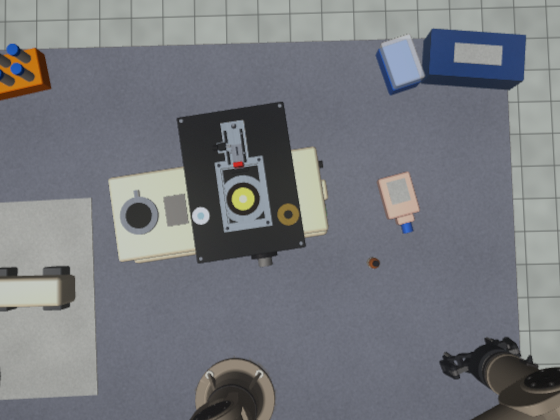

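View pics/scene0.png

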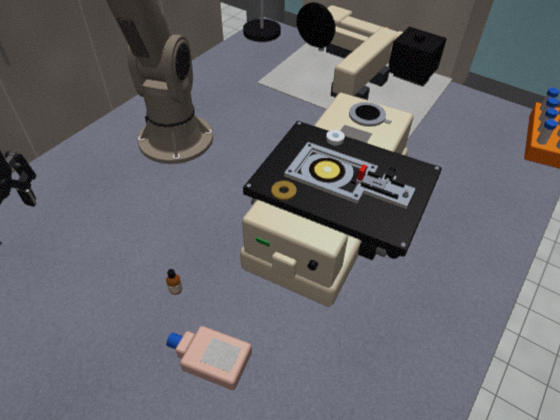

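The top view shows the holder on the stage with the red tab near (238,164). Holder +x points up in the image, which is away from the robot. The scene view shows the tab near (362,172). Next I'll zoom in and calculate positions.

```bash
cat > h.py <<'E'
import numpy as np,pickle,cv2
def load(n): return pickle.load(open(n+".pkl","rb"))
def foc(f): return 210/np.tan(np.radians(f["fovy"])/2)
def ray(f,u,v):
    d=np.array([(u-f["cx"])/foc(f),(v-f["cy"])/foc(f),1]);return -f["R"].T@f["t"],f["R"].T@d
def onz(f,u,v,z):
    c,d=ray(f,u,v);return c+d*(z-c[2])/d[2]
def proj(f,X):
    c=f["R"]@X+f["t"];return c[:2]/c[2]*foc(f)+[f["cx"],f["cy"]]
E
python3 - <<'E'
from h import *
t=load("top");s=load("scene")
for f,n in((t,"top"),(s,"scene")):
    c=f["color"].astype(int);m=((c[...,2]>130)&(c[...,1]<70)&(c[...,0]<70)).astype('uint8')
    k,_,st,ce=cv2.connectedComponentsWithStats(m)
    for i in range(1,k): print(n,st[i],ce[i])
I=t["color"][95:270,170:310];cv2.imwrite("pics/topc.png",cv2.resize(I,None,fx=3.4,fy=3.4,interpolation=cv2.INTER_CUBIC))
I=s["color"][115:255,240:450];cv2.imwrite("pics/scc.png",cv2.resize(I,None,fx=3.8,fy=3.8,interpolation=cv2.INTER_CUBIC))
E
```

```text
top [40 72  1  1  1] [40. 72.]
top [41 77  1  1  1] [41. 77.]
top [42 82  1  1  1] [42. 82.]
top [36 85  1  1  1] [36. 85.]
top [41 84  1  1  1] [41. 84.]
top [27 87  1  1  1] [27. 87.]
top [32 86  1  1  1] [32. 86.]
top [23 88  1  1  1] [23. 88.]
top [10 91  1  1  1] [10. 91.]
top [14 90  1  1  1] [14. 90.]
top [ 1 93  1  1  1] [ 1. 93.]
top [ 5 92  1  1  1] [ 5. 92.]
top [234 162   9   5  37] [237.78378378 163.81081081]
scene [535 105   1   1   1] [535. 105.]
scene [534 113   1   1   1] [534. 113.]
scene [533 121   1   1   1] [533. 121.]
scene [532 130   1   2   2] [532.  130.5]
scene [531 139   1   1   1] [531. 139.]
scene [531 146   1   1   1] [531. 146.]
scene [533 147   1   1   1] [533. 147.]
scene [537 148   2   1   2] [537.5 148. ]
scene [542 149   1   1   1] [542. 149.]
scene [545 150   2   1   2] [545.5 150. ]
scene [549 151   1   1   1] [549. 151.]
scene [553 152   1   1   1] [553. 152.]
scene [556 153   2   1   2] [556.5 153. ]
scene [360 165   7   7  32] [362.6875 167.6875]
```

View pics/topc.png

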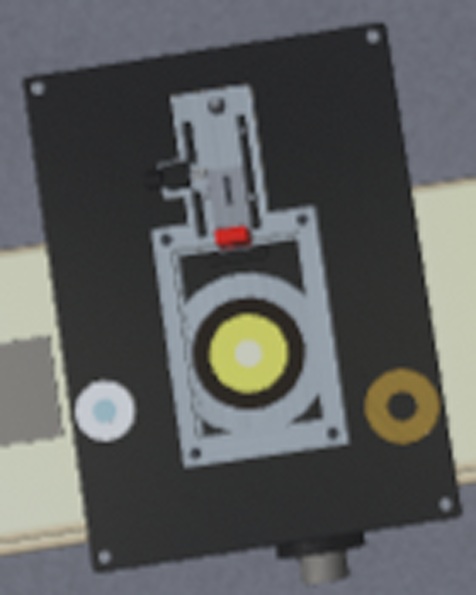

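View pics/scc.png

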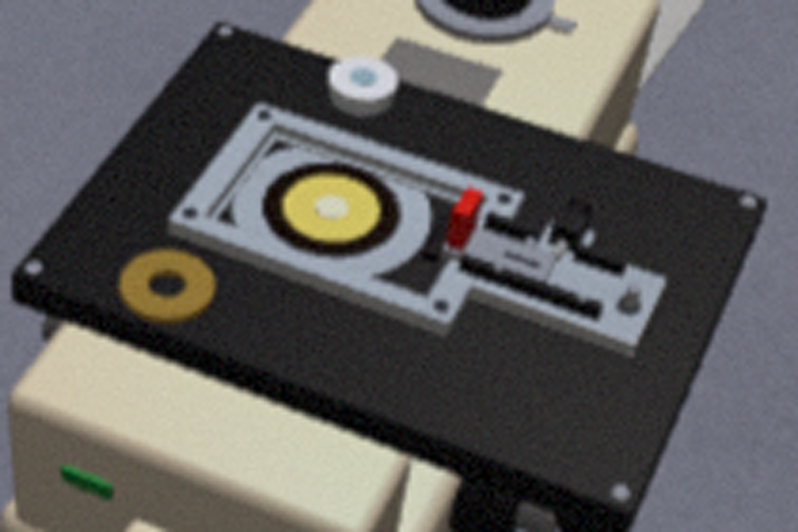

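The top crop shows frame corners at about (152,230), (315,207), (348,443) and (184,467), with the tab at (233,236). The scene crop shows clear space in front of the tab.

```bash
cat >> h.py <<'E'
from scipy.spatial.transform import Rotation as Ro
t=load("top");s=load("scene")
px=lambda x,y:((x+.5)/3.4-.5+170,(y+.5)/3.4-.5+95)
TL,TR,BR,BL=[onz(t,*px(*c),.2) for c in((152,230),(315,207),(348,443),(184,467))]
O=(TL+TR+BR+BL)/4
ex=(TL-BL+TR-BR);ey=(TL-TR+BL-BR)
a=np.arctan2(ex[1],ex[0]);b=np.arctan2(-ey[0],ey[1]);th=(a*2+b)/3
X=np.array([np.cos(th),np.sin(th),0]);Y=np.array([-np.sin(th),np.cos(th),0]);Z=np.array([0,0,1.])
O[2]=.19
def W(x,y,z): return O+X*x+Y*y+Z*z
E
python3 - <<'E'
from h import *
from station import env
print(np.linalg.norm(ex)/2,np.linalg.norm(ey)/2,O,np.degrees([a,b,th]))
for q in((233,236),): print("tabtop",onz(t,*px(*q),.232))
# triangulate red tab top centres
print("pred tab top",W(.064,0,.043),"meas", onz(t,237.8,163.8,.232))
stop=onz(t,*px(216,104),.214);print("stop meas",stop,"pred",W(.1565,0,.024))
print("scene pred tab mid",proj(s,W(.062,0,.036)),"stop",proj(s,W(.1565,0,.024)),"meas",240+(629+.5)/3.8-.5,115+(301+.5)/3.8-.5)
for yaw in (th,th+np.pi,th+np.pi/2,th-np.pi/2):
    R=Ro.from_euler('z',yaw)*Ro.from_euler('x',np.pi)
    print(yaw,[env.solve_ik(W(x,0,z),R.as_rotvec()) for x,z in((.03,.1),(.03,.028),(.09,.028))])
E
```

```text
0.15932874238697795 0.10987129863457731 [ 0.51631894 -0.04992873  0.19      ] [6.74003718 6.83603991 6.77203809]
tabtop [ 0.57885504 -0.04336702  0.232     ]
pred tab top [ 0.57987242 -0.04238189  0.233     ] meas [ 0.57944852 -0.04254799  0.232     ]
stop meas [ 0.66965794 -0.03183341  0.214     ] pred [ 0.67172706 -0.03147435  0.214     ]
scene pred tab mid [358.54668333 169.47771492] stop [403.46999902 190.32696509] meas 405.1578947368421 193.84210526315792
0.11819436176963038 [array([ 0.45534767,  0.33150149, -0.55139037,  1.38764565,  0.17221659,
        1.47024761, -1.54144405]), array([ 0.44445317,  0.36135453, -0.5263434 ,  1.52354515,  0.18505056,
        1.30656711, -1.55483164]), array([ 0.36062034,  0.48197614, -0.4950118 ,  1.35119717,  0.22692073,
        1.36425874, -1.58547065])]
3.2597870153594233 [array([ 0.58718505,  0.37002478, -0.75208386,  1.38266347,  0.25057028,
        1.48562751,  1.53717573]), array([ 0.59048426,  0.40561493, -0.74211012,  1.51811212,  0.27843304,
        1.32633348,  1.51023618]), array([ 0.494589  ,  0.53117313, -0.72285133,  1.3453904 ,  0.34745164,
        1.39229612,  1.46913002])]
1.688990688564527 [array([ 0.58048612,  0.36759415, -0.74138954,  1.38290854,  0.24606809,
        1.48461287, -0.03001907]), array([ 0.57690376,  0.40047166, -0.72113167,  1.51860029,  0.26866167,
        1.32393739, -0.05259453]), array([ 0.50719061,  0.53731412, -0.74579115,  1.34486142,  0.36043531,
        1.39594668, -0.11090977])]
-1.4526019650252662 [array([-0.70621985,  0.4402151 ,  1.1272084 ,  1.43234623, -0.39575289,
        1.51447766, -2.61895049]), array([-0.71591312,  0.49515132,  1.12792849,  1.56748184, -0.45364136,
        1.36871781, -2.56535076]), array([-0.62665153,  0.64036288,  1.12495512,  1.3941545 , -0.57345701,
        1.45782893, -2.54406412])]
```

Run:
```python
from h import *
from station import env
R=(Ro.from_euler('z',th)*Ro.from_euler('x',np.pi)).as_rotvec()
env.gripper_to(0,20)
p=env.read_position();env.line_to([p[0],p[1],.34],feed=.2)
env.movep(W(.025,0,.15),R)
env.line_to(W(.025,0,.028),feed=.1)
print(env.read_t(),env.read_position()-W(.025,0,.028),env.read_ft_force(),env.read_finger_gap())
f=env.grab_frame("scene");g=env.grab_frame("top")
a_=cv2.resize(f["color"][115:255,290:450],None,fx=2.5,fy=2.5);b_=cv2.resize(g["color"][95:235,170:310],None,fx=2.5,fy=2.5)
cv2.imwrite("pics/ap.png",np.hstack([a_,b_]))
```

```text
5.1333 [5.52671637e-04 8.05703816e-05 7.61685040e-04] [1.20381277 0.65841426 0.3249796 ] -8.785855045560738e-05
```

View pics/ap.png

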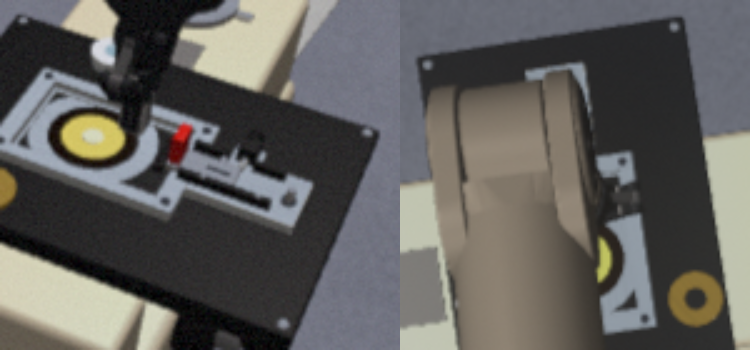

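The scene crop shows the closed fingertips at about (133,125), in front of the red tab at (180,145) and clear of everything. Now I'll push in steps with a force guard.

Run:
```python
from h import *
from station import env
b=env.read_ft_force();c=None;x=.025;log=[]
while x<.100:
    x+=.0015
    env.line_to(W(x,0,.028),feed=.03)
    F=-(env.read_ft_force()-b)@X; xa=(env.read_position()-O)@X
    log.append((round(xa*1e3,1),round(F,1)))
    if c is None and F>2: c=xa
    if F>17 : break
    if env.read_t()>25: break
print(log,"contact",c,"t",env.read_t())
f=env.grab_frame("scene");cv2.imwrite("pics/push.png",cv2.resize(f["color"][115:255,290:450],None,fx=3,fy=3))
```

```text
[(np.float64(26.7), np.float64(0.4)), (np.float64(28.1), np.float64(1.7)), (np.float64(29.6), np.float64(1.0)), (np.float64(31.1), np.float64(0.8)), (np.float64(32.6), np.float64(1.4)), (np.float64(34.1), np.float64(0.8)), (np.float64(35.5), np.float64(0.6)), (np.float64(37.1), np.float64(1.1)), (np.float64(38.6), np.float64(0.4)), (np.float64(40.1), np.float64(0.7)), (np.float64(41.6), np.float64(0.1)), (np.float64(43.1), np.float64(1.4)), (np.float64(44.6), np.float64(0.7)), (np.float64(46.1), np.float64(1.1)), (np.float64(47.6), np.float64(0.6)), (np.float64(49.1), np.float64(1.5)), (np.float64(50.1), np.float64(2.2)), (np.float64(51.2), np.float64(4.7)), (np.float64(53.2), np.float64(5.0)), (np.float64(54.9), np.float64(4.9)), (np.float64(56.1), np.float64(5.7)), (np.float64(57.5), np.float64(6.2)), (np.float64(58.8), np.float64(6.9)), (np.float64(60.3), np.float64(7.4)), (np.float64(61.4), np.float64(7.7)), (np.float64(62.7), np.float64(8.5)), (np.float64(64.8), np.float64(6.6)), (np.float64(66.1), np.float64(6.4)), (np.float64(68.1), np.float64(5.7)), (np.float64(69.8), np.float64(5.5)), (np.float64(70.4), np.float64(7.8)), (np.float64(71.8), np.float64(7.9)), (np.float64(73.2), np.float64(7.1)), (np.float64(74.6), np.float64(8.5)), (np.float64(76.0), np.float64(9.3)), (np.float64(77.4), np.float64(9.3)), (np.float64(78.7), np.float64(9.1)), (np.float64(80.1), np.float64(9.7)), (np.float64(81.5), np.float64(9.8)), (np.float64(82.9), np.float64(10.4)), (np.float64(84.3), np.float64(10.0)), (np.float64(85.7), np.float64(10.2)), (np.float64(87.1), np.float64(10.5)), (np.float64(88.5), np.float64(10.6)), (np.float64(89.9), np.float64(11.8)), (np.float64(90.2), np.float64(13.8)), (np.float64(90.2), np.float64(17.9))] contact 0.050084969159685806 t 16.9833
```

View pics/push.png

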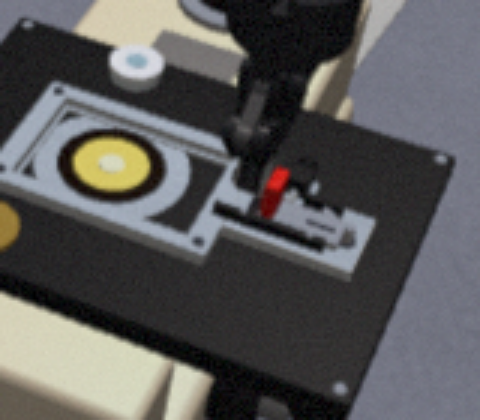

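The slide end meets the stop pin at about (345,238) with the tab at (275,192). The force rise at the end of the 40 mm stroke agrees with this. Now I'll release it.

Run:
```python
from h import *
from station import env
env.sleep(.15)
env.line_to(W(.040,0,.028),feed=.06)
env.line_to(W(.030,0,.12),feed=.15)
env.line_to(W(-.12,0,.2),feed=.2)
env.sleep(.3);print(env.read_t(),env.read_ft_force())
f=env.grab_frame("scene");cv2.imwrite("pics/rel.png",cv2.resize(f["color"][115:255,290:450],None,fx=3,fy=3))
# expected scene pixels (in crop) of tab centre for travel 0,20,40
for d in(0,.02,.04): print(d,(proj(s,W(.062+d,0,.036))-[290,115])*3)
```

```text
20.325 [ 0.41044857 -0.86884334  0.19593944]
0 [205.64004999 163.43314477]
0.02 [234.28958196 173.59618971]
0.04 [263.31500912 183.89257852]
```

View pics/rel.png

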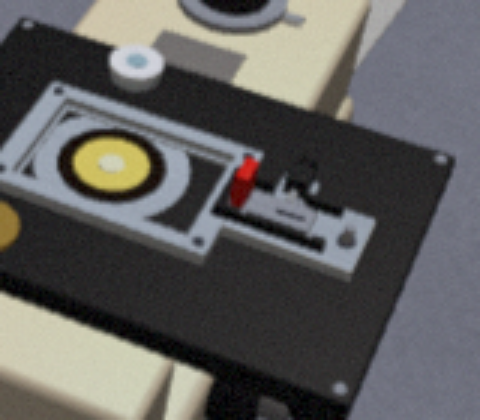

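The tab is at (244,182), halfway between its closed position (about 217) and the stop position (275). It's latched half open and the dish and ring haven't moved.

```bash
python3 -c "
from station import env
print(env.close_job())"
```

```text
the job is handed in; nothing more can be done
None
```

The job is handed in: I pushed the slide to the stop pin (about 18 N peak) and let go, and the last picture shows it back at about 20 mm, latched half open, with the dish where it was; I moved nothing else, but no pass/fail verdict was returned.

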